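# Close the parts washer and start the wash

### The job

The countertop parts washer is loaded and its lid has been left half open: lower the lid until it is fully closed, without slamming it, then start the wash by pressing the green button on its sloped panel all the way in and letting it spring back. Do not press the red stop button, and leave the other things on the table where they are.

Things in the scene. Friction and masses are not known exactly. Their poses are not given: they have to be found in the camera images.
- washer: countertop spray washer, fixed, turned sideways, 260 mm wide (y): steel tub at the back, lower console with a sloped black panel in front. Origin on the table under it, +x to its back. In its frame (mm) the tub spans x -45..115, z to 150; the panel falls from x -45, z 120 to x -129, z 50 (normal 40 degrees from vertical). A black dial 38 wide, 33 high stands on the panel at y -70
- lid (a joint): lid angle in rad: 0 closed (level on the tub), grows as it opens. Steel plate 215 mm from hinge to front edge, 264 mm wide, 9 mm thick, black bead (12 mm) along the front edge, raised panel (+10 mm) 21 to 139 mm from the hinge. The stiff hinge holds it anywhere: push it (about 5 N at the edge) all the way down. Closed, its lip overhangs the tub's front by 62 mm, underside at z 150 mm
- lid_edge (a point): middle of the lid's front edge (the black bead), 215 mm from the hinge line, which runs along the washer's y at x +108 mm, z 150 mm in the washer's frame; x points from here to the hinge, z out of the lid's upper (outer) face, 4.5 mm away; moves with the lid
- start_button (a joint): green start button's travel in m: 0 out, 0.007 fully in; springs back; about 5 N when fully in
- start_button_top (a point): centre of the outer face of the green start button (34 mm wide cap in a steel housing), at y +80 mm in the washer's frame, 56 mm down the slope of the panel, right under the closed lid's lip; z is the button's axis, outward, 40 degrees from vertical towards the washer's front
- stop_button (a joint): red stop button's travel in m, same kind as the green one
- stop_button_top (a point): centre of the outer face of the red stop button, 75 mm to the right of the green one; axes as the green one
- milk_pitcher: steel steaming jug, 90x127x104 mm, origin under it; to be left alone
- portafilter_1: portafilter (steel bowl with spout, black handle), 92x227x72 mm, origin under it; to be left alone
- portafilter_2: second portafilter, same size, origin under it; to be left alone
- cup_1: blue-grey cup, 61x89x52 mm, origin under it; to be left alone
- tamper: coffee tamper, steel foot and black knob, 58x58x90 mm, standing, origin under it; to be left alone
- box_cutter: yellow snap-off knife, 22x176x19 mm, lying flat, origin under it; to be left alone

How it is judged:
By the outcome, as a careful person would: the job done as asked, in the order asked, and still so for the second after the job is handed in, with the robot touching nothing.
It also fails if it takes over 43 s, if anything falls off the work surface, if the arm or the gripper's body presses on something with over 40 N, if the wrist force passes 120 N, or if a joint passes its speed limit or range.

### The arm

A 6-joint arm with a two-finger parallel gripper is mounted at the origin on a cart in front of the work surface, level with it; the furniture and walls round the work are solid. World frame = base frame: x ahead of the robot, y to its left, z up, the work surface at z = 0. Lengths are in m, angles in rad, forces in N, time in s.
With the tool pointing down it reaches from about 0.425 to 0.95 m from the base axis. Payload 3.5 kg.
Tool frame: the origin (TCP) lies midway between the tips of the shut fingers; the grasp point (between the pads) lies 19 mm behind it; z points along the fingers, y is the line along which they close (so a half turn about z gives the same grasp; the last joint's range is limited). The gripper opens to 85 mm and grips with 20 to 120 N. Pads are 22 mm wide; open, the fingers measure 114 mm over their backs; the gripper's body (76 mm by 85 mm) begins 54 mm behind the grasp point. The pads swing forward as they close: fully open they stand 13 mm farther back than shut.
Start: joints at [1.155, 0.286, 1.577, -0, 1.279, -0.15], TCP at [0.177, 0.651, 0.231] pointing down, gripper open.
Joint ranges: [-2.77, 2.77], [-0.9, 2.22], [0.21, 2.48], [-1.53, 4.67], [0.24, 2.81], [-2.84, 2.84]. Speed limits (rad/s): [2.79, 2.79, 3.14, 3.14, 3.14, 3.14].

### API

Orientations are given as a unit quaternion [x, y, z, w].
In Python, from plant import ctrl gives the robot as it stands.
- The arm moves only by the tool move_arm, never from a script. Its argument "plan" is a list of rows, each an object of numbers: "x", "y", "z": the shift along the tool's x, y, z in m; "yaw": the turn about the tool's z in rad; "fingers": the closure, from 0 (fully open) to 1 (shut). In form: [{"x": .., "y": .., "z": .., "yaw": .., "fingers": ..}, ...]. A call has 1 to 5 rows; each row is the pose to reach, as a shift and turn from the pose commanded when the call began, along the tool's axes at that moment; what a row does not reach only later rows make up. A row lasts 1/10 s, in which the tool goes at most 50 mm and 8.59 degrees, less where a joint would pass 70% of its speed; a pose out of reach is approached as far as the arm can. A call with a gripper value outside its range is refused whole. The fingers move at their own pace and stop on an object; "force" is the grip in N (left out, the last holds). Time passes only in rows, so rows that repeat a pose let the fingers close. It gives the time, the measured TCP pose, the force, the opening and the grip force at its end, in the units of the state.
- ctrl.get_state(): the state, without advancing time (a new reading comes with each control period).
- ctrl.read_camera(name): name is "side" or "top"; returns the picture (400x640x3 uint8, red, green, blue); there is no depth.
- ctrl.camera_model(name): a dict with "intrinsics" (3x3 intrinsics, pixels), "distortion" ([k1, k2, p1, p2, k3] as OpenCV has them; the pictures are not rectified), "cam_to_world" (4x4, takes a point from camera to world coordinates). Camera axes: x right, y up, looking along -z (the intrinsics and any distortion apply to the point x, -y, -z); pixel columns grow to the right and rows downward; lengths in m; the calibration is good to about 2 mm. A picture is of the moment at which its call begins. camera_model takes no time and is no camera call.
- ctrl.sign_off(): hands the job in; it is judged then, once.
The state is a dict: "time": time; "qpos": joint angles; "dq": joint speeds; "joint_efforts": joint torques, N m; "eef_pos": TCP position; "tcp_rot": TCP orientation; "contact_force": force on the tool from outside, world axes, zero at the start; "wrist_torque": the same for the moment, N m; "opening": opening from 0.0 (shut) to 1.0 (fully open); "finger_force": force on a finger pad.
Only numpy, scipy, OpenCV 4.12 (cv2) and the standard library are available. Lean on these libraries where they do the work, as an engineer would, in place of code of your own. Each camera call takes 0.05 s, during which the arm holds its last target. There are 200 camera calls.

## Working session

There is one attempt and no reset: what is moved stays moved. The work goes in short steps, Python scripts to look and compute and a tool call to move; the robot and the scene stay as the last step left them, time stands still between calls to the robot, and variables do not carry over. Pictures are saved under pics/ and viewed, at most 10 in all, crops included, and the job is handed in when it is done.

Besides the shell and the picture viewer there is one more tool, called after "Call:" as name([rows], argument=value, ...), one row to a line, values as JSON. move_arm: Moves the arm, as the interface text tells. Its arguments: {"type":"object","properties":{"plan":{"type":"array"},"force":{"type":"number"}},"required":["plan"]}

```bash
mkdir -p pics; ls; python3 - <<'E'
from plant import ctrl
import cv2
for n in("side","top"):
    im=ctrl.read_camera(n); cv2.imwrite(f"pics/{n}0.png",im[:,:,::-1])
    m=ctrl.camera_model(n); print(n,m)
print(ctrl.get_state())
E
```

```text
pics
side {'intrinsics': array([[408.95220818,   0.        , 318.63820775],
       [  0.        , 408.95220818, 197.55395351],
       [  0.        ,   0.        ,   1.        ]]), 'distortion': array([-0.08841989,  0.        ,  0.        ,  0.        ,  0.        ]), 'cam_to_world': array([[ 0.63029358,  0.63464869, -0.44715885, -0.02348936],
       [-0.77632176,  0.50974453, -0.37078976, -0.42295613],
       [-0.00738446,  0.58084556,  0.81398029,  1.0632586 ],
       [ 0.        ,  0.        ,  0.        ,  1.        ]])}
top {'intrinsics': array([[398.23265076,   0.        , 323.73367426],
       [  0.        , 398.23265076, 195.8482725 ],
       [  0.        ,   0.        ,   1.        ]]), 'distortion': array([-0.08155922,  0.        ,  0.        ,  0.        ,  0.        ]), 'cam_to_world': array([[-0.0179695 ,  0.99848969, -0.05191764,  0.44910382],
       [-0.99966672, -0.01890476, -0.01757981, -0.00939773],
       [-0.01853475,  0.05158443,  0.99849662,  1.23327923],
       [ 0.        ,  0.        ,  0.        ,  1.        ]])}
{'time': 0.1, 'qpos': array([ 1.15498410e+00,  2.87094120e-01,  1.57806176e+00,  1.91834589e-05,
        1.27861094e+00, -1.50004707e-01]), 'dq': array([-0.00126411, -0.00140683, -0.00138862, -0.00128494,  0.00016752,
        0.00019593]), 'joint_efforts': array([ 6.39746522e-04, -4.07298231e+01, -2.93698704e+01, -1.24372928e-04,
        3.35104167e-03,  4.67991606e-05]), 'eef_pos': array([0.17703616, 0.65073954, 0.23005727]), 'tcp_rot': array([ 1.32515522e-01,  9.91180334e-01, -1.04130489e-03, -3.12275826e-04]), 'contact_force': array([-0.4776919, -0.8601198,  0.0681954]), 'wrist_torque': array([-0.0011669 ,  0.03398406,  0.01463945]), 'finger_force': 0.0, 'opening': 0.9958714445773733}
```

View pics/side0.png

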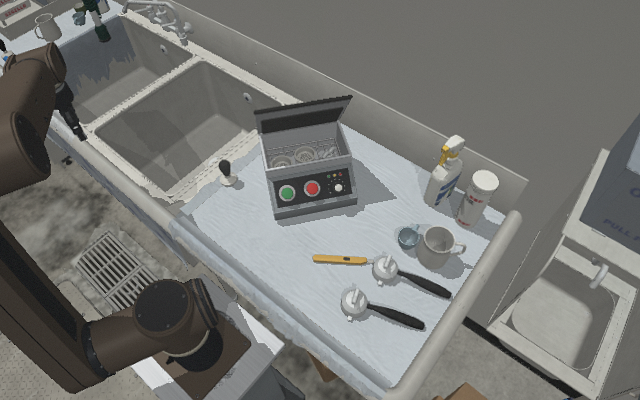

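View pics/top0.png

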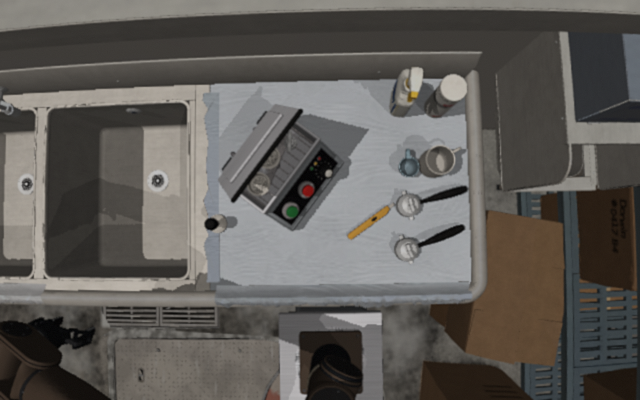

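Side view: green button near (287,193), red near (312,188), and the lid standing open with its top edge running from (255,103) to (352,97). Top view: green (291,210), red (307,189), and the dark bead from about (302,110) to (235,200). Next I'll triangulate the buttons and enlarge the lid.

```bash
cat > h.py <<'E'
import numpy as np, cv2
from plant import ctrl
def ray(n,p):
    m=ctrl.camera_model(n); K=m["intrinsics"]; T=m["cam_to_world"]
    u=cv2.undistortPoints(np.array([[p]],float),K,m["distortion"])[0,0]
    d=T[:3,:3]@np.array([u[0],-u[1],-1.]); return T[:3,3],d/np.linalg.norm(d)
def tri(ps,pt):
    a,d=ray("side",ps); b,e=ray("top",pt)
    s,t=np.linalg.lstsq(np.c_[d,-e],b-a,rcond=None)[0]
    return (a+s*d+b+t*e)/2, np.linalg.norm(a+s*d-b-t*e)
def proj(n,P):
    m=ctrl.camera_model(n); T=np.linalg.inv(m["cam_to_world"]); c=T[:3,:3]@np.array(P)+T[:3,3]
    return cv2.projectPoints(np.array([[c[0],-c[1],-c[2]]]),np.zeros(3),np.zeros(3),m["intrinsics"],m["distortion"])[0].ravel()
def colour(im,which):
    h=cv2.cvtColor(im,cv2.COLOR_RGB2HSV)
    H,S,V=h[...,0],h[...,1],h[...,2]
    m=((S>110)&(V>50)&((H>45)&(H<90) if which=="g" else ((H<7)|(H>173)))).astype(np.uint8)
    n,l,st,c=cv2.connectedComponentsWithStats(m); i=1+np.argmax(st[1:,4]); return c[i],st[i]
E
python3 - <<'E'
from h import *
S=cv2.imread("pics/side0.png")[:,:,::-1].copy();T=cv2.imread("pics/top0.png")[:,:,::-1].copy()
for w in "gr":
    a,sa=colour(S,w);b,sb=colour(T,w);print(w,a,sa,b,sb,*tri(a,b))
A=cv2.resize(S[85:225,240:370],None,fx=4,fy=4,interpolation=2)[:,:,::-1]
B=cv2.resize(T[95:235,210:350],None,fx=4,fy=4,interpolation=2)[:,:,::-1]
cv2.imwrite("pics/sc.png",A);cv2.imwrite("pics/tc.png",B)
E
```

```text
g [287.20481928 192.96385542] [283 188  10  11  83] [291.94623656 211.52688172] [287 207  11  10  93] [0.46525412 0.10268204 0.09123568] 0.0003818278270271884
r [311.95918367 188.04081633] [307 183  11  11  98] [307.60176991 190.48672566] [302 185  12  12 113] [0.52473065 0.05684746 0.09180429] 0.00011281036214591109
```

View pics/sc.png

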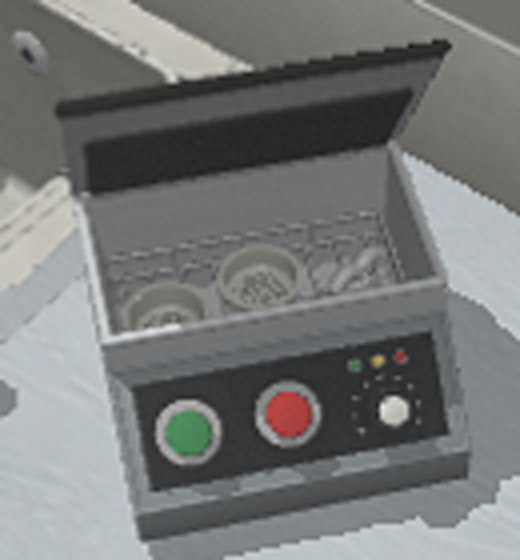

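View pics/tc.png

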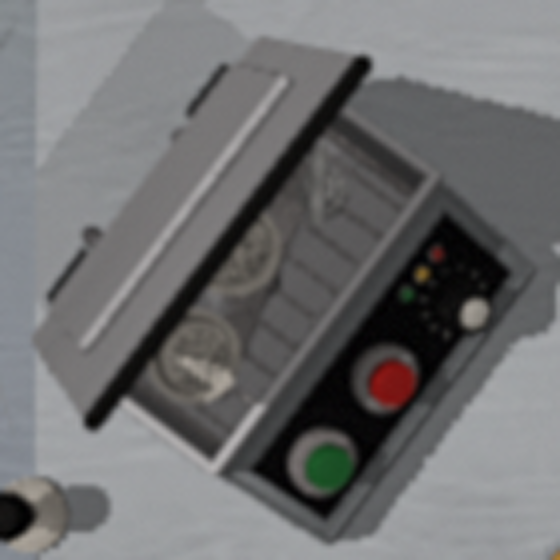

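Crops: the bead runs (255,112)–(351.8,96.5) in the side picture and (233.8,200.5)–(301.3,110.5) in the top one. The lid leans over the tub at under 90°.

```bash
cat >> h.py <<'E'
G=np.array([0.4653,0.1027,0.0912]);R=np.array([0.5247,0.0568,0.0918])
ey=(G-R)*[1,1,0];ey/=np.linalg.norm(ey);ex=np.array([ey[1],-ey[0],0]);ez=np.array([0,0,1.])
W=np.c_[ex,ey,ez]
hb=9.3e-3 # cap height over panel
O=G-W@np.array([-.045-.056*np.cos(np.radians(40))-hb*np.sin(np.radians(40)),.080,G[2]]);O[2]=0
w2=lambda p:O+W@np.array(p,float)
toW=lambda P:W.T@(np.array(P)-O)
E
python3 - <<'E'
from h import *
from scipy.spatial.transform import Rotation as Rn
L,e1=tri((255,112),(233.8,200.5));Q,e2=tri((351.8,96.5),(301.3,110.5))
print(L,e1,Q,e2,"len",np.linalg.norm(L-Q)); M=(L+Q)/2
print("O",O,"ex",ex,"yaw",np.degrees(np.arctan2(ex[1],ex[0])))
for P in(L,Q,M):
    w=toW(P);print(w,"r",np.hypot(w[0]-.108,w[2]-.150),"th",np.degrees(np.arctan2(w[2]-.15,.108-w[0])))
# check tub/console corners by projection
for p in([-.045,.13,.15],[-.045,-.13,.15],[.115,.13,.15],[-.129,.13,.05],[-.129,-.13,.05]):
    print(p,proj("side",w2(p)),proj("top",w2(p)))
s=ctrl.get_state();print(s["eef_pos"],Rn.from_quat(s["tcp_rot"]).as_matrix().round(3))
E
```

```text
[0.48881511 0.21315214 0.32997253] 0.001457426534262324 [0.69556979 0.05402975 0.32821264] 0.0022419674980032503 len 0.2609032959652037
O [0.5860033 0.1280672 0.       ] ex [0.6114475 0.791285  0.       ] yaw 52.30575953331086
[0.00790096 0.12892853 0.32997253] r 0.20593671222593324 th 60.91759786349203
[ 0.00840944 -0.13196833  0.32821264] r 0.20415196440093675 th 60.80223304956669
[ 0.0081552  -0.0015199   0.32909259] r 0.2050442344049513 th 60.86016649634346
[-0.045, 0.13, 0.15] [265.59222002 170.92796482] [264.65009997 215.18631089]
[-0.045, -0.13, 0.15] [352.34060716 154.94942949] [321.51597296 139.24280495]
[0.115, 0.13, 0.15] [257.74758514 132.25315866] [218.77028275 180.45076502]
[-0.129, 0.13, 0.05] [273.76549451 213.63282277] [292.71871571 232.21268932]
[-0.129, -0.13, 0.05] [358.00330716 196.95588073] [344.85762425 162.23677588]
[0.17703616 0.65073954 0.23005727] [[-0.965  0.263 -0.001]
 [ 0.263  0.965 -0.002]
 [ 0.    -0.002 -1.   ]]
```

```bash
python3 - <<'E'
from h import *
for n,a,b in (("tubL",(266.5,170.3),(264.3,212.5)),("tubR",(351,156),(319.2,139)),("green",(287.2,193),(291.9,211.5)),("consL",(276,219.5),(292.5,230.5)),("consR",(356.5,204.5),(347.5,163))):
    P,e=tri(a,b);print(n,P.round(4),e.round(4),toW(P).round(4))
E
```

```text
tubL [0.4624 0.1744 0.1445] 0.0018 [-0.0389  0.1261  0.1445]
tubR [0.6647 0.0196 0.1376] 0.0002 [-0.0377 -0.1286  0.1376]
green [0.4653 0.1028 0.0908] 0.0004 [-0.0937  0.08    0.0908]
consL [0.4092 0.1087 0.0083] 0.0037 [-0.1234  0.1281  0.0083]
consR [ 0.6084 -0.0586  0.0168] 0.011 [-0.134  -0.1318  0.0168]
```

The tub corners put the washer about 5 mm further along its +x, and triangulated heights read about 5 mm low. I'll correct for both. The lid angle is about 61°. Next: raise, shut the fingers and go above the space behind the lid.

Call:
move_arm([
  {"x": 0, "y": 0, "z": -0.05, "yaw": 0, "fingers": 1},
  {"x": 0, "y": 0, "z": -0.1, "yaw": 0.1, "fingers": 1},
  {"x": 0, "y": 0, "z": -0.15, "yaw": 0.2, "fingers": 1},
  {"x": -0.03, "y": -0.02, "z": -0.19, "yaw": 0.3, "fingers": 1},
  {"x": -0.06, "y": -0.04, "z": -0.2, "yaw": 0.393, "fingers": 1},
])

```text
time: 0.6
eef_pos: [0.2246, 0.5976, 0.4371]
tcp_rot: [0.324, 0.946, 0.004, 0.001]
contact_force: [0.6, -0.8, 0.5]
opening: 0.15
finger_force: 0.0
```

```bash
cat >> h.py <<'E'
O=O+0.005*ex
from scipy.spatial.transform import Rotation as Rn
def st():
    s=ctrl.get_state();M=Rn.from_quat(s["tcp_rot"]).as_matrix()
    print("t",round(s["time"],2),"tcp",s["eef_pos"].round(4),"W",toW(s["eef_pos"]).round(4),"F_W",(W.T@s["contact_force"]).round(1),"open",round(s["opening"],2),"yawW",np.degrees(np.arctan2(M[1,1],M[0,1])).round(1)-52.3)
    return s,M
def go(*ws):
    s,M=st()
    for w in ws: print(w,"shift",(M.T@(w2(w)-s["eef_pos"])).round(4))
E
python3 -c "
from h import *
go([.075,0,.43],[.075,0,.32])"
```

```text
t 0.6 tcp [0.2246 0.5976 0.4371] W [0.1455 0.573  0.4371] F_W [-0.2 -0.9  0.5] open 0.15 yawW -0.09999999999999432
[0.075, 0, 0.43] shift [-0.5732 -0.0693  0.0058]
[0.075, 0, 0.32] shift [-0.5733 -0.0703  0.1158]
```

Call:
move_arm([
  {"x": -0.045, "y": 0, "z": 0, "yaw": 0, "fingers": 1},
  {"x": -0.09, "y": 0, "z": 0, "yaw": 0, "fingers": 1},
  {"x": -0.14, "y": 0, "z": 0, "yaw": 0, "fingers": 1},
  {"x": -0.19, "y": 0, "z": 0, "yaw": 0, "fingers": 1},
  {"x": -0.24, "y": 0, "z": 0, "yaw": 0, "fingers": 1},
])

```text
time: 1.1
eef_pos: [0.4155, 0.4485, 0.4308]
tcp_rot: [0.323, 0.946, -0.0, -0.0]
contact_force: [1.1, 0.3, 0.1]
opening: -0.001
finger_force: 0.0
```

Call:
move_arm([
  {"x": -0.05, "y": -0.01, "z": 0, "yaw": 0, "fingers": 1},
  {"x": -0.1, "y": -0.02, "z": 0, "yaw": 0, "fingers": 1},
  {"x": -0.15, "y": -0.04, "z": 0, "yaw": 0, "fingers": 1},
  {"x": -0.2, "y": -0.05, "z": 0, "yaw": 0, "fingers": 1},
  {"x": -0.25, "y": -0.06, "z": 0, "yaw": 0, "fingers": 1},
])

```text
time: 1.6
eef_pos: [0.5711, 0.2535, 0.4309]
tcp_rot: [0.324, 0.946, -0.0, -0.0]
contact_force: [0.3, 0.3, -0.3]
opening: 0.0
finger_force: 0.0
```

```bash
python3 -c "
from h import *
go([.075,0,.43],[.075,0,.32])
S=ctrl.read_camera('side');T=ctrl.read_camera('top')
A=cv2.resize(S[20:220,180:400],None,fx=2.5,fy=2.5);B=cv2.resize(T[70:250,200:380],None,fx=2.5,fy=2.5)
A=A[:450];B=B[:450,:240*2]
cv2.imwrite('pics/a1.png',np.hstack([cv2.resize(A,(400,327)),cv2.resize(B,(327,327))])[:,:,::-1])"
```

```text
t 1.6 tcp [0.5711 0.2535 0.4309] W [0.0851 0.0885 0.4309] F_W [ 0.4 -0.1 -0.3] open 0.0 yawW -0.09999999999999432
[0.075, 0, 0.43] shift [-0.0885 -0.0101  0.0009]
[0.075, 0, 0.32] shift [-0.0886 -0.01    0.1109]
```

View pics/a1.png

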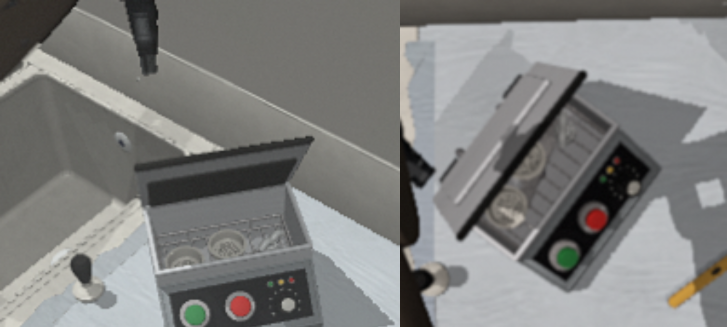

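The picture shows the shut gripper high, behind and to the left of the lid, and the lid still untouched. Next I move behind the lid at mid-width.

Call:
move_arm([
  {"x": -0.045, "y": 0, "z": 0, "yaw": 0, "fingers": 1},
  {"x": -0.088, "y": 0, "z": 0.01, "yaw": 0, "fingers": 1},
  {"x": -0.088, "y": -0.005, "z": 0.05, "yaw": 0, "fingers": 1},
  {"x": -0.088, "y": -0.01, "z": 0.09, "yaw": 0, "fingers": 1},
  {"x": -0.088, "y": -0.015, "z": 0.115, "yaw": 0, "fingers": 1},
])

```text
time: 2.2
eef_pos: [0.6292, 0.1897, 0.3114]
tcp_rot: [0.324, 0.946, -0.001, -0.003]
contact_force: [-0.2, 0.1, -1.0]
opening: 0.002
finger_force: 0.0
```

```bash
python3 -c "
from h import *
r=.18;P=[]
for d in range(62,-1,-3):
    t=np.radians(max(d,0));P.append([.108-r*np.cos(t)+.009*np.sin(t)+.014,0,.150+r*np.sin(t)+.009*np.cos(t)])
go(*[list(np.round(p,4)) for p in P])"
```

```text
t 2.2 tcp [0.6292 0.1897 0.3114] W [0.0701 0.0035 0.3114] F_W [-0.   0.2 -1. ] open 0.0 yawW -0.09999999999999432
[np.float64(0.0454), np.float64(0.0), np.float64(0.3132)] shift [-0.0035 -0.0247 -0.0017]
[np.float64(0.037), np.float64(0.0), np.float64(0.3089)] shift [-0.0036 -0.0331  0.0026]
[np.float64(0.0288), np.float64(0.0), np.float64(0.3043)] shift [-0.0036 -0.0413  0.0072]
[np.float64(0.0209), np.float64(0.0), np.float64(0.2992)] shift [-0.0036 -0.0492  0.0124]
[np.float64(0.0132), np.float64(0.0), np.float64(0.2937)] shift [-0.0037 -0.0568  0.0179]
[np.float64(0.0058), np.float64(0.0), np.float64(0.2878)] shift [-0.0037 -0.0642  0.0238]
[np.float64(-0.0012), np.float64(0.0), np.float64(0.2815)] shift [-0.0037 -0.0712  0.0302]
[np.float64(-0.0079), np.float64(0.0), np.float64(0.2749)] shift [-0.0038 -0.0779  0.0368]
[np.float64(-0.0143), np.float64(0.0), np.float64(0.2679)] shift [-0.0038 -0.0842  0.0438]
[np.float64(-0.0203), np.float64(0.0), np.float64(0.2606)] shift [-0.0039 -0.0902  0.0512]
[np.float64(-0.0259), np.float64(0.0), np.float64(0.253)] shift [-0.0039 -0.0958  0
[... 210 characters left out ...]
np.float64(0.0), np.float64(0.2286)] shift [-0.004  -0.11    0.0832]
[np.float64(-0.0441), np.float64(0.0), np.float64(0.22)] shift [-0.0041 -0.1138  0.0919]
[np.float64(-0.0475), np.float64(0.0), np.float64(0.2112)] shift [-0.0041 -0.1172  0.1007]
[np.float64(-0.0505), np.float64(0.0), np.float64(0.2023)] shift [-0.0042 -0.1202  0.1096]
[np.float64(-0.053), np.float64(0.0), np.float64(0.1932)] shift [-0.0042 -0.1226  0.1187]
[np.float64(-0.055), np.float64(0.0), np.float64(0.184)] shift [-0.0043 -0.1246  0.1279]
[np.float64(-0.0565), np.float64(0.0), np.float64(0.1747)] shift [-0.0043 -0.126   0.1372]
[np.float64(-0.0576), np.float64(0.0), np.float64(0.1653)] shift [-0.0043 -0.1271  0.1466]
```

Call:
move_arm([
  {"x": -0.003, "y": -0.012, "z": -0.001, "yaw": 0, "fingers": 1},
  {"x": -0.003, "y": -0.025, "z": -0.001, "yaw": 0, "fingers": 1},
  {"x": -0.003, "y": -0.033, "z": 0.003, "yaw": 0, "fingers": 1},
  {"x": -0.003, "y": -0.041, "z": 0.007, "yaw": 0, "fingers": 1},
  {"x": -0.003, "y": -0.049, "z": 0.012, "yaw": 0, "fingers": 1},
])

```text
time: 2.7
eef_pos: [0.6036, 0.1489, 0.3067]
tcp_rot: [0.323, 0.946, 0.001, 0.002]
contact_force: [0.6, 0.1, 2.9]
opening: 0.001
finger_force: 1.2
```

```bash
python3 -c "
from h import *
go([-.0012,0,.2815],[-.0259,0,.253])"
```

```text
t 2.7 tcp [0.6036 0.1489 0.3067] W [ 0.0222 -0.0012  0.3067] F_W [ 0.5 -0.4  2.9] open 0.0 yawW 0.0
[-0.0012, 0, 0.2815] shift [ 0.0013 -0.0235  0.0251]
[-0.0259, 0, 0.253] shift [ 0.0014 -0.0484  0.0535]
```

Call:
move_arm([
  {"x": 0, "y": -0.008, "z": 0.006, "yaw": 0, "fingers": 1},
  {"x": 0, "y": -0.015, "z": 0.011, "yaw": 0, "fingers": 1},
  {"x": 0, "y": -0.022, "z": 0.018, "yaw": 0, "fingers": 1},
  {"x": 0, "y": -0.029, "z": 0.024, "yaw": 0, "fingers": 1},
  {"x": 0, "y": -0.035, "z": 0.031, "yaw": 0, "fingers": 1},
])

```text
time: 3.2
eef_pos: [0.5813, 0.1208, 0.2726]
tcp_rot: [0.324, 0.946, -0.0, -0.0]
contact_force: [1.5, 0.6, 2.2]
opening: 0.001
finger_force: 1.0
```

```bash
python3 -c "
from h import *
go([-.0259,0,.253])"
```

```text
t 3.2 tcp [0.5813 0.1208 0.2726] W [-0.0136 -0.0007  0.2726] F_W [ 1.4 -0.8  2.2] open 0.0 yawW -0.09999999999999432
[-0.0259, 0, 0.253] shift [ 0.0007 -0.0123  0.0197]
```

Call:
move_arm([
  {"x": 0, "y": -0.006, "z": 0.008, "yaw": 0, "fingers": 1},
  {"x": 0, "y": -0.012, "z": 0.016, "yaw": 0, "fingers": 1},
  {"x": 0, "y": -0.017, "z": 0.024, "yaw": 0, "fingers": 1},
  {"x": 0, "y": -0.022, "z": 0.032, "yaw": 0, "fingers": 1},
  {"x": 0, "y": -0.026, "z": 0.04, "yaw": 0, "fingers": 1},
])

```text
time: 3.7
eef_pos: [0.5653, 0.1004, 0.2324]
tcp_rot: [0.323, 0.946, -0.0, -0.0]
contact_force: [0.9, 0.2, 1.7]
opening: -0.001
finger_force: 0.7
```

```bash
python3 -c "
from h import *
go([-.055,0,.184],[-.0576,0,.165])"
```

```text
t 3.7 tcp [0.5653 0.1004 0.2324] W [-0.0395 -0.0005  0.2324] F_W [ 0.7 -0.6  1.7] open -0.0 yawW 0.0
[-0.055, 0, 0.184] shift [ 0.0005 -0.0155  0.0484]
[-0.0576, 0, 0.165] shift [ 0.0005 -0.018   0.0674]
```

Call:
move_arm([
  {"x": 0, "y": -0.004, "z": 0.009, "yaw": 0, "fingers": 1},
  {"x": 0, "y": -0.007, "z": 0.018, "yaw": 0, "fingers": 1},
  {"x": 0, "y": -0.01, "z": 0.026, "yaw": 0, "fingers": 1},
  {"x": 0, "y": -0.012, "z": 0.034, "yaw": 0, "fingers": 1},
  {"x": 0, "y": -0.014, "z": 0.041, "yaw": 0, "fingers": 1},
])

```text
time: 4.2
eef_pos: [0.557, 0.0896, 0.1914]
tcp_rot: [0.323, 0.946, -0.0, -0.0]
contact_force: [-0.4, -0.1, 0.6]
opening: -0.002
finger_force: 0.6
```

```bash
python3 -c "
from h import *
go([-.0576,0,.165],[-.0576,0,.159])"
```

```text
t 4.2 tcp [0.557  0.0896 0.1914] W [-0.0532 -0.0006  0.1914] F_W [-0.3  0.2  0.6] open -0.0 yawW 0.0
[-0.0576, 0, 0.165] shift [ 0.0005 -0.0044  0.0264]
[-0.0576, 0, 0.159] shift [ 0.0005 -0.0044  0.0324]
```

Call:
move_arm([
  {"x": 0, "y": -0.001, "z": 0.006, "yaw": 0, "fingers": 1},
  {"x": 0, "y": -0.002, "z": 0.011, "yaw": 0, "fingers": 1},
  {"x": 0, "y": -0.003, "z": 0.016, "yaw": 0, "fingers": 1},
  {"x": 0, "y": -0.003, "z": 0.02, "yaw": 0, "fingers": 1},
  {"x": 0, "y": -0.003, "z": 0.024, "yaw": 0, "fingers": 1},
])

```text
time: 4.7
eef_pos: [0.5554, 0.0874, 0.1681]
tcp_rot: [0.323, 0.946, -0.0, 0.0]
contact_force: [-0.3, 0.1, 1.8]
opening: -0.001
finger_force: 0.5
```

```bash
python3 -c "
from h import *
st()
S=ctrl.read_camera('side');T=ctrl.read_camera('top')
A=cv2.resize(S[60:230,220:400],None,fx=2.2,fy=2.2);B=cv2.resize(T[90:260,200:380],None,fx=2.2,fy=2.2)
cv2.imwrite('pics/a2.png',np.hstack([A,B])[:,:,::-1])"
```

```text
t 4.7 tcp [0.5554 0.0874 0.1681] W [-0.0559 -0.0007  0.1681] F_W [-0.1  0.3  1.8] open -0.0 yawW 0.0
```

View pics/a2.png

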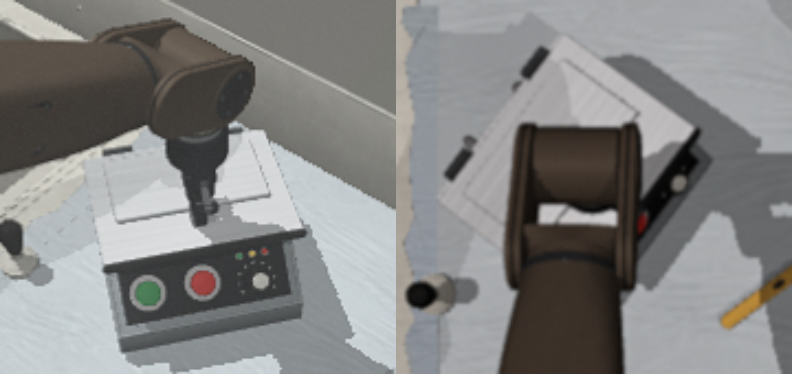

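The lid is nearly level, with the fingertips on its lip. The green button is at about (148,291) in the crop, just below the bead. Next I ease the lid down to its stop.

Call:
move_arm([
  {"x": 0, "y": 0, "z": 0.002, "yaw": 0, "fingers": 1},
  {"x": 0, "y": 0, "z": 0.004, "yaw": 0, "fingers": 1},
  {"x": 0, "y": 0, "z": 0.006, "yaw": 0, "fingers": 1},
  {"x": 0, "y": 0, "z": 0.008, "yaw": 0, "fingers": 1},
  {"x": 0, "y": 0, "z": 0.0085, "yaw": 0, "fingers": 1},
])

```text
time: 5.3
eef_pos: [0.5554, 0.0873, 0.1596]
tcp_rot: [0.323, 0.946, -0.0, 0.0]
contact_force: [0.8, -1.5, 0.6]
opening: 0.006
finger_force: 0.5
```

Call:
move_arm([
  {"x": 0, "y": 0, "z": 0.001, "yaw": 0, "fingers": 1},
  {"x": 0, "y": 0, "z": 0.002, "yaw": 0, "fingers": 1},
  {"x": 0, "y": 0, "z": 0.002, "yaw": 0, "fingers": 1},
])

```text
time: 5.6
eef_pos: [0.5555, 0.0873, 0.159]
tcp_rot: [0.323, 0.946, -0.0, -0.0]
contact_force: [-1.9, -0.6, 5.2]
opening: 0.001
finger_force: 2.9
```

Call:
move_arm([
  {"x": 0, "y": 0, "z": 0.001, "yaw": 0, "fingers": 1},
  {"x": 0, "y": 0, "z": 0.002, "yaw": 0, "fingers": 1},
  {"x": 0, "y": 0, "z": 0.003, "yaw": 0, "fingers": 1},
  {"x": 0, "y": 0, "z": 0.003, "yaw": 0, "fingers": 1},
])

```text
time: 6.0
eef_pos: [0.5556, 0.0874, 0.1589]
tcp_rot: [0.323, 0.946, -0.0, -0.0]
contact_force: [-8.7, -0.8, 16.1]
opening: 0.002
finger_force: 8.3
```

The lid is firmly on its stop: z 159 mm, 16 N, no movement. Next I lift off, move in front of the green button, open the fingers and look.

Call:
move_arm([
  {"x": 0, "y": 0, "z": -0.02, "yaw": 0, "fingers": 1},
  {"x": 0, "y": 0, "z": -0.06, "yaw": 0, "fingers": 1},
  {"x": 0.025, "y": -0.03, "z": -0.09, "yaw": 0, "fingers": 0},
  {"x": 0.05, "y": -0.065, "z": -0.09, "yaw": 0, "fingers": 0},
  {"x": 0.076, "y": -0.1, "z": -0.09, "yaw": 0, "fingers": 0},
])

```text
time: 6.5
eef_pos: [0.4336, 0.0547, 0.246]
tcp_rot: [0.323, 0.946, 0.0, 0.001]
contact_force: [-0.6, -0.4, 0.5]
opening: 0.508
finger_force: 0.0
```

Call:
move_arm([
  {"x": 0, "y": 0, "z": 0, "yaw": 0, "fingers": 0},
  {"x": 0, "y": 0, "z": 0, "yaw": 0, "fingers": 0},
  {"x": 0, "y": 0, "z": 0, "yaw": 0, "fingers": 0},
])

```text
time: 6.8
eef_pos: [0.4351, 0.0549, 0.2454]
tcp_rot: [0.324, 0.946, 0.0, 0.001]
contact_force: [0.9, 1.2, 0.4]
opening: 0.995
finger_force: 0.0
```

```bash
python3 -c "
from h import *
st()
S=ctrl.read_camera('side');T=ctrl.read_camera('top')
cv2.imwrite('pics/s3.png',S[:,:,::-1]);cv2.imwrite('pics/t3.png',T[:,:,::-1])
A=cv2.resize(S[70:230,230:370],None,fx=3,fy=3);B=cv2.resize(T[120:280,230:330],None,fx=3,fy=3)
cv2.imwrite('pics/a3.png',np.hstack([A,B])[:,:,::-1])
for n,I in(('side',S),('top',T)):
  try: print(n,colour(I,'g'))
  except Exception as e: print(e)
for p in([-.107,.132,.155],[-.107,-.132,.155]): print(proj('side',w2(p)),proj('top',w2(p)))
"
```

```text
t 6.8 tcp [0.4351 0.0549 0.2454] W [-0.1552  0.0746  0.2454] F_W [1.5 0.  0.4] open 0.99 yawW -0.09999999999999432
side (array([290.5, 196.5]), array([290, 196,   2,   2,   2], dtype=int32))
attempt to get argmax of an empty sequence
[267.82455478 185.29615771] [280.59607642 228.35714934]
[358.58419545 168.16470557] [338.65405376 150.57939833]
```

View pics/a3.png

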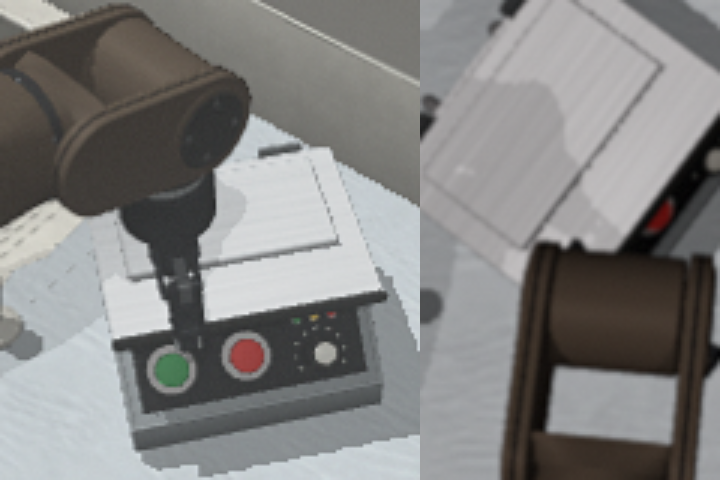

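The closed lid's bead sits where predicted, with crop ends at (113,345) and (385,296), and the green button is fully visible at (173,370). I'll turn the gripper about 86° to see its open shape edge-on, because the lip overhangs the button.

Call:
move_arm([
  {"x": 0, "y": -0.01, "z": -0.03, "yaw": 0.15, "fingers": 0},
  {"x": 0, "y": -0.01, "z": -0.04, "yaw": 0.3, "fingers": 0},
  {"x": 0, "y": 0, "z": -0.04, "yaw": 0.45, "fingers": 0},
  {"x": 0, "y": 0, "z": -0.04, "yaw": 0.6, "fingers": 0},
  {"x": 0, "y": 0, "z": -0.04, "yaw": 0.75, "fingers": 0},
])

```text
time: 7.4
eef_pos: [0.4352, 0.0551, 0.2849]
tcp_rot: [0.65, 0.76, -0.0, -0.0]
contact_force: [0.1, 0.3, 0.1]
opening: 1.002
finger_force: 0.0
```

Call:
move_arm([
  {"x": 0, "y": 0, "z": 0, "yaw": 0.15, "fingers": 0},
  {"x": 0, "y": 0, "z": 0, "yaw": 0.3, "fingers": 0},
  {"x": 0, "y": 0, "z": 0, "yaw": 0.45, "fingers": 0},
  {"x": 0, "y": 0, "z": 0, "yaw": 0.6, "fingers": 0},
  {"x": 0, "y": 0, "z": 0, "yaw": 0.75, "fingers": 0},
])

```text
time: 7.9
eef_pos: [0.4351, 0.0549, 0.2847]
tcp_rot: [0.883, 0.469, -0.0, -0.0]
contact_force: [0.1, 0.2, -0.8]
opening: 1.005
finger_force: 0.0
```

```bash
python3 -c "
from h import *
s,M=st()
S=ctrl.read_camera('side')
x0,y0=[int(v) for v in proj('side',s['eef_pos'])]
for a in (-57,57):
  for b in (0,-13,-60,-73): print(a,b,proj('side',s['eef_pos']+M@np.array([0,a/1000,b/1000]))-[x0-45,y0-60])
C=S[y0-60:y0+15,x0-45:x0+45]
C=np.clip(C.astype(float)*1.8,0,255).astype(np.uint8)
cv2.imwrite('pics/a4.png',cv2.resize(C,None,fx=7,fy=7,interpolation=2)[:,:,::-1])
print(s['qpos'].round(2))
"
```

```text
t 7.9 tcp [0.4351 0.0549 0.2847] W [-0.1551  0.0747  0.2847] F_W [ 0.2 -0.  -0.8] open 1.0 yawW -86.3
-57 0 [23.62219488 65.67837084]
-57 -13 [23.02996915 62.29081397]
-57 -60 [20.7876674  49.43294522]
-57 -73 [20.1379767  45.69797431]
57 0 [67.99896292 55.23009548]
57 -13 [67.87412816 51.79440893]
57 -60 [67.40163112 38.76748078]
57 -73 [67.26477367 34.98743583]
[-0.11 -0.3   2.06  0.    1.38  0.49]
```

View pics/a4.png

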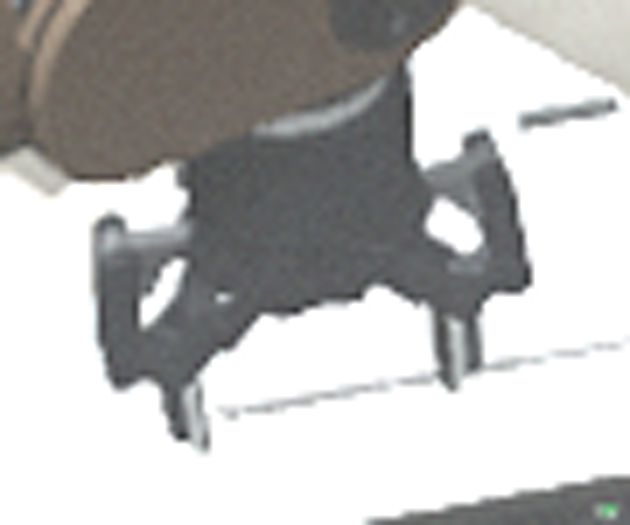

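Edge-on, the open gripper's knuckles are wider than the fingertips, so no part of a vertical tool can reach back under the lip. I need to measure how much of the button shows past the bead.

```bash
python3 - <<'E'
from h import *
T0=cv2.imread("pics/top0.png")[:,:,::-1].copy();T3=cv2.imread("pics/t3.png")[:,:,::-1].copy()
S3=cv2.imread("pics/s3.png")[:,:,::-1].copy();S0=cv2.imread("pics/side0.png")[:,:,::-1].copy()
def hit(n,p,z):
    a,d=ray(n,p);return toW(a+d*(z-a[2])/d[2])
def ext(n,I,which,box,tol=40):
    f=I.astype(float);r,g,b=f[...,0],f[...,1],f[...,2]
    m=(r-np.maximum(g,b)>tol) if which=="r" else (g-np.maximum(r,b)>tol*.6)
    ys,xs=np.nonzero(m);k=(xs>box[0])&(xs<box[1])&(ys>box[2])&(ys<box[3]);xs,ys=xs[k],ys[k]
    H=np.array([hit(n,(x,y),.093) for x,y in zip(xs,ys)])
    # plane of button: slope 40deg through (xc,.093)
    print(n,which,len(xs),"x",H[:,0].min().round(4),H[:,0].max().round(4),"y",H[:,1].min().round(4),H[:,1].max().round(4),H.mean(0).round(4))
ext("top",T0,"r",(295,318,178,203));ext("top",T0,"g",(280,303,200,224))
ext("top",T3,"r",(295,330,178,203))
ext("side",S0,"r",(300,325,175,202));ext("side",S0,"g",(275,300,180,206));ext("side",S3,"r",(300,330,175,205));ext("side",S3,"g",(275,300,180,210))
print("topcam W",toW(ctrl.camera_model("top")["cam_to_world"][:3,3]))
# profile of top image along W x at y=0.005 (red), z=.15
g=T3[...,:].astype(int)
for x in np.arange(-.145,-.085,.004):
    p=proj("top",w2([x,.005,.155]));q=proj("top",w2([x,-.03,.155]));print(round(x,3),p.round(1),T3[int(round(p[1])),int(round(p[0]))],T3[int(round(q[1])),int(round(q[0]))])
E
```

```text
top r 109 x -0.1151 -0.084 y -0.0113 0.0209 [-0.0992  0.0048  0.093 ]
top g 94 x -0.1132 -0.0833 y 0.0645 0.0954 [-0.0985  0.0801  0.093 ]
top r 38 x -0.1134 -0.1019 y -0.0084 0.0186 [-0.1072  0.0048  0.093 ]
side r 100 x -0.1189 -0.0799 y -0.0111 0.021 [-0.0996  0.0052  0.093 ]
side g 99 x -0.1187 -0.0808 y 0.0648 0.0962 [-0.0998  0.0809  0.093 ]
side r 98 x -0.1189 -0.0799 y -0.0111 0.021 [-0.1     0.0052  0.093 ]
side g 97 x -0.1187 -0.0808 y 0.0648 0.0962 [-0.1001  0.0807  0.093 ]
topcam W [-0.19748078  0.02427392  1.23327923]
-0.145 [319.8 199.1] [ 99 101 102] [ 98 100 101]
-0.141 [318.6 198.3] [100 101 103] [94 95 97]
-0.137 [317.5 197.4] [61 62 63] [61 61 63]
-0.133 [316.3 196.5] [62 63 63] [62 63 64]
-0.129 [315.1 195.6] [63 64 65] [61 63 63]
-0.125 [313.9 194.7] [47 49 50] [45 45 46]
-0.121 [312.7 193.9] [24 16 16] [6 7 7]
-0.117 [311.6 193. ] [73 16 15] [8 7 7]
-0.113 [310.4 192.1] [93 17 14] [5 4 5]
-0.109 [309.2 191.2] [73 14 13] [3 3 3]
-0.105 [308.  190.4] [21 12 10] [12 12 10]
-0.101 [306.8 189.5] [28 29 28] [19 18 17]
-0.097 [305.7 188.6] [80 78 78] [150 148 148]
-0.093 [304.5 187.7] [192 189 190] [189 186 187]
-0.089 [303.3 186.9] [188 185 187] [186 184 185]
```

About 5 mm of the cap's lower edge shows past the bead (bead front x −107 mm, cap rim about −112 mm). That is too little for a vertical tool, since the body would hit the lip before the button is fully in. I'll test whether the arm lets the tool tilt at its reach limit, in open space over the sink with the fingers shut.

Call:
move_arm([
  {"x": 0.03, "y": -0.015, "z": -0.03, "yaw": 0, "fingers": 1},
  {"x": 0.07, "y": -0.03, "z": -0.05, "yaw": 0, "fingers": 1},
  {"x": 0.11, "y": -0.05, "z": -0.06, "yaw": 0, "fingers": 1},
  {"x": 0.155, "y": -0.07, "z": -0.07, "yaw": 0, "fingers": 1},
  {"x": 0.2, "y": -0.09, "z": -0.08, "yaw": 0, "fingers": 1},
])

```text
time: 8.45
eef_pos: [0.4709, 0.2731, 0.3651]
tcp_rot: [0.881, 0.473, 0.0, 0.0]
contact_force: [1.0, -0.3, 1.0]
opening: 0.144
finger_force: 0.0
```

Call:
move_arm([
  {"x": 0.045, "y": -0.02, "z": 0, "yaw": 0, "fingers": 1},
  {"x": 0.09, "y": -0.04, "z": 0, "yaw": 0, "fingers": 1},
  {"x": 0.13, "y": -0.06, "z": 0, "yaw": 0, "fingers": 1},
  {"x": 0.175, "y": -0.08, "z": 0, "yaw": 0, "fingers": 1},
  {"x": 0.22, "y": -0.1, "z": 0, "yaw": 0, "fingers": 1},
])

```text
time: 8.95
eef_pos: [0.5094, 0.512, 0.3637]
tcp_rot: [0.881, 0.473, -0.0, 0.0]
contact_force: [1.0, -0.1, 0.7]
opening: 0.002
finger_force: 0.0
```

Call:
move_arm([
  {"x": 0.045, "y": -0.02, "z": 0, "yaw": 0, "fingers": 1},
  {"x": 0.09, "y": -0.04, "z": 0, "yaw": 0, "fingers": 1},
  {"x": 0.13, "y": -0.06, "z": 0, "yaw": 0, "fingers": 1},
  {"x": 0.175, "y": -0.08, "z": 0, "yaw": 0, "fingers": 1},
  {"x": 0.22, "y": -0.1, "z": 0, "yaw": 0, "fingers": 1},
])

```text
time: 9.45
eef_pos: [0.5462, 0.7396, 0.3632]
tcp_rot: [0.881, 0.474, -0.001, -0.0]
contact_force: [1.0, 1.7, 0.9]
opening: -0.0
finger_force: 0.0
```

```bash
python3 -c "
from h import *
s,M=st();print(s['qpos'].round(3),M.round(3),np.hypot(*s['eef_pos'][:2]))"
```

```text
t 9.45 tcp [0.5462 0.7396 0.3632] W [0.4546 0.4054 0.3632] F_W [2.  0.2 0.9] open -0.0 yawW -85.69999999999999
[8.250e-01 9.120e-01 4.450e-01 1.000e-03 1.785e+00 1.408e+00] [[ 0.551  0.834 -0.001]
 [ 0.834 -0.551 -0.001]
 [-0.001 -0.001 -1.   ]] 0.9194773100202807
```

Call:
move_arm([
  {"x": 0.04, "y": 0, "z": 0, "yaw": 0, "fingers": 1},
  {"x": 0.08, "y": 0, "z": 0, "yaw": 0, "fingers": 1},
  {"x": 0.12, "y": 0, "z": 0, "yaw": 0, "fingers": 1},
  {"x": 0.16, "y": 0, "z": 0, "yaw": 0, "fingers": 1},
  {"x": 0.16, "y": 0, "z": 0, "yaw": 0, "fingers": 1},
])

```text
time: 9.95
eef_pos: [0.5685, 0.7762, 0.3356]
tcp_rot: [0.881, 0.472, 0.017, -0.008]
contact_force: [-0.5, -0.6, 0.2]
opening: 0.002
finger_force: 0.0
```

```bash
python3 -c "
from h import *
s,M=st();print(s['qpos'].round(3),M.round(3),np.hypot(*s['eef_pos'][:2]))"
```

```text
t 9.95 tcp [0.5685 0.7762 0.3356] W [0.4971 0.4101 0.3356] F_W [-0.8  0.1  0.2] open 0.0 yawW -86.0
[0.833 1.083 0.21  0.003 1.812 1.421] [[ 0.554  0.832  0.022]
 [ 0.832 -0.555  0.029]
 [ 0.036  0.002 -0.999]] 0.9621116217840838
```

The tool tilted about 2° at the limit. Next, check whether the tilt persists on backing off.

Call:
move_arm([
  {"x": -0.03, "y": 0, "z": 0, "yaw": 0, "fingers": 1},
  {"x": -0.06, "y": 0, "z": 0, "yaw": 0, "fingers": 1},
  {"x": -0.06, "y": 0, "z": 0, "yaw": 0, "fingers": 1},
])

```text
time: 10.25
eef_pos: [0.5321, 0.7225, 0.3284]
tcp_rot: [0.882, 0.472, 0.011, -0.005]
contact_force: [0.3, -0.6, 0.2]
opening: 0.003
finger_force: 0.0
```

```bash
python3 -c "
from h import *
s,M=st();print(s['qpos'].round(3),M.round(3),np.hypot(*s['eef_pos'][:2]))"
```

```text
t 10.25 tcp [0.5321 0.7225 0.3284] W [0.4324 0.4061 0.3284] F_W [-0.3 -0.6  0.2] open 0.0 yawW -86.0
[0.822 0.785 0.707 0.003 1.625 1.411] [[ 0.555  0.832  0.014]
 [ 0.832 -0.555  0.02 ]
 [ 0.024  0.    -1.   ]] 0.8972947403838435
```

The tilt persists, so it can be built up in steps. I'll push on at the limit.

Call:
move_arm([
  {"x": 0.04, "y": 0, "z": 0, "yaw": 0, "fingers": 1},
  {"x": 0.08, "y": 0, "z": 0, "yaw": 0, "fingers": 1},
  {"x": 0.13, "y": 0, "z": 0, "yaw": 0, "fingers": 1},
])

```text
time: 10.55
eef_pos: [0.5739, 0.7866, 0.3173]
tcp_rot: [0.881, 0.471, 0.026, -0.012]
contact_force: [-0.3, -1.0, 3.4]
opening: 0.001
finger_force: 0.0
```

Call:
move_arm([
  {"x": 0.05, "y": 0, "z": 0, "yaw": 0, "fingers": 1},
  {"x": 0.1, "y": 0, "z": 0, "yaw": 0, "fingers": 1},
])

```text
time: 10.75
eef_pos: [0.5787, 0.7991, 0.3029]
tcp_rot: [0.881, 0.471, 0.04, -0.019]
contact_force: [-0.3, 0.3, 0.4]
opening: 0.0
finger_force: 0.0
```

Call:
move_arm([
  {"x": 0.3, "y": 0, "z": 0, "yaw": 0, "fingers": 1},
  {"x": 0.3, "y": 0, "z": 0, "yaw": 0, "fingers": 1},
])

```text
time: 10.95
eef_pos: [0.5836, 0.8116, 0.2904]
tcp_rot: [0.88, 0.471, 0.056, -0.027]
contact_force: [0.4, -0.9, -0.1]
opening: 0.004
finger_force: 0.0
```

Call:
move_arm([
  {"x": 0.3, "y": 0, "z": -0.3, "yaw": 0, "fingers": 1},
  {"x": 0.3, "y": 0, "z": -0.3, "yaw": 0, "fingers": 1},
])

```text
time: 11.15
eef_pos: [0.5754, 0.8043, 0.3392]
tcp_rot: [0.879, 0.471, 0.066, -0.032]
contact_force: [-0.2, -0.3, 0.8]
opening: -0.002
finger_force: 0.0
```

```bash
python3 -c "
from h import *
s,M=st();print(s['qpos'].round(3),M.round(3),np.hypot(*s['eef_pos'][:2]))"
```

```text
t 11.15 tcp [0.5754 0.8043 0.3392] W [0.5236 0.4219 0.3392] F_W [-0.3 -0.   0.8] open -0.0 yawW -86.0
[0.844 1.082 0.211 0.015 1.703 1.435] [[ 0.548  0.832  0.086]
 [ 0.823 -0.555  0.118]
 [ 0.146  0.006 -0.989]] 0.9889426481747087
```

Call:
move_arm([
  {"x": 0.3, "y": 0, "z": 0, "yaw": 0, "fingers": 1},
  {"x": 0.3, "y": 0, "z": 0, "yaw": 0, "fingers": 1},
])

```text
time: 11.35
eef_pos: [0.5805, 0.8167, 0.3302]
tcp_rot: [0.878, 0.47, 0.083, -0.04]
contact_force: [0.1, 0.3, -0.1]
opening: -0.002
finger_force: 0.0
```

Call:
move_arm([
  {"x": 0.3, "y": 0, "z": 0, "yaw": 0, "fingers": 1},
  {"x": 0.3, "y": 0, "z": 0, "yaw": 0, "fingers": 1},
])

```text
time: 11.55
eef_pos: [0.5854, 0.8281, 0.3143]
tcp_rot: [0.877, 0.469, 0.094, -0.046]
contact_force: [0.1, 0.7, -0.0]
opening: -0.001
finger_force: 0.0
```

Call:
move_arm([
  {"x": 0.3, "y": 0, "z": 0, "yaw": 0, "fingers": 1},
  {"x": 0.3, "y": 0, "z": 0, "yaw": 0, "fingers": 1},
])

```text
time: 11.75
eef_pos: [0.5895, 0.838, 0.3062]
tcp_rot: [0.875, 0.469, 0.107, -0.053]
contact_force: [-0.5, -0.4, -0.7]
opening: -0.003
finger_force: 0.0
```

Call:
move_arm([
  {"x": 0.3, "y": 0, "z": 0, "yaw": 0, "fingers": 1},
  {"x": 0.3, "y": 0, "z": 0, "yaw": 0, "fingers": 1},
])

```text
time: 11.95
eef_pos: [0.5931, 0.8469, 0.3025]
tcp_rot: [0.874, 0.468, 0.121, -0.06]
contact_force: [0.6, -0.5, -0.4]
opening: 0.002
finger_force: 0.0
```

Call:
move_arm([
  {"x": 0.3, "y": 0, "z": -0.2, "yaw": 0, "fingers": 1},
  {"x": 0.3, "y": 0, "z": -0.2, "yaw": 0, "fingers": 1},
])

```text
time: 12.15
eef_pos: [0.5866, 0.8407, 0.3507]
tcp_rot: [0.872, 0.467, 0.134, -0.066]
contact_force: [-0.8, -1.5, 2.4]
opening: -0.001
finger_force: 0.0
```

```bash
python3 -c "
from h import *
s,M=st();print(s['qpos'].round(3),M.round(3),np.hypot(*s['eef_pos'][:2]))"
```

```text
t 12.15 tcp [0.5866 0.8407 0.3507] W [0.5592 0.4353 0.3507] F_W [-1.7 -0.3  2.4] open -0.0 yawW -86.1
[0.856 1.079 0.21  0.028 1.554 1.448] [[ 0.529  0.831  0.171]
 [ 0.796 -0.556  0.24 ]
 [ 0.295  0.009 -0.955]] 1.0250766294687905
```

Call:
move_arm([
  {"x": 0.3, "y": 0, "z": -0.1, "yaw": 0, "fingers": 1},
  {"x": 0.3, "y": 0, "z": -0.1, "yaw": 0, "fingers": 1},
])

```text
time: 12.35
eef_pos: [0.5842, 0.8409, 0.3789]
tcp_rot: [0.869, 0.465, 0.15, -0.074]
contact_force: [-0.3, 0.6, 0.6]
opening: 0.006
finger_force: 0.0
```

Call:
move_arm([
  {"x": 0.3, "y": 0, "z": -0.1, "yaw": 0, "fingers": 1},
  {"x": 0.3, "y": 0, "z": -0.1, "yaw": 0, "fingers": 1},
])

```text
time: 12.55
eef_pos: [0.5821, 0.8405, 0.4009]
tcp_rot: [0.867, 0.464, 0.162, -0.08]
contact_force: [-0.1, 0.2, 0.1]
opening: -0.001
finger_force: 0.0
```

Call:
move_arm([
  {"x": 0.3, "y": 0, "z": -0.1, "yaw": 0, "fingers": 1},
  {"x": 0.3, "y": 0, "z": -0.1, "yaw": 0, "fingers": 1},
])

```text
time: 12.75
eef_pos: [0.5793, 0.8393, 0.4259]
tcp_rot: [0.865, 0.463, 0.175, -0.087]
contact_force: [0.7, -0.2, 0.1]
opening: 0.0
finger_force: 0.0
```

Call:
move_arm([
  {"x": 0.3, "y": 0, "z": -0.1, "yaw": 0, "fingers": 1},
  {"x": 0.3, "y": 0, "z": -0.1, "yaw": 0, "fingers": 1},
])

```text
time: 12.95
eef_pos: [0.5759, 0.8371, 0.4521]
tcp_rot: [0.862, 0.461, 0.189, -0.094]
contact_force: [0.9, 0.8, -0.3]
opening: 0.003
finger_force: 0.0
```

```bash
python3 -c "
from h import *
s,M=st();print(s['qpos'].round(3),M.round(3),np.hypot(*s['eef_pos'][:2]))"
```

```text
t 12.95 tcp [0.5759 0.8371 0.4521] W [0.5499 0.4415 0.4521] F_W [ 1.1 -0.2 -0.3] open 0.0 yawW -86.1
[0.859 0.982 0.21  0.04  1.527 1.453] [[ 0.503  0.831  0.238]
 [ 0.76  -0.556  0.337]
 [ 0.412  0.012 -0.911]] 1.0161191893103814
```

Call:
move_arm([
  {"x": 0.3, "y": 0, "z": 0, "yaw": 0, "fingers": 1},
  {"x": 0.3, "y": 0, "z": 0, "yaw": 0, "fingers": 1},
])

```text
time: 13.15
eef_pos: [0.5796, 0.8448, 0.4527]
tcp_rot: [0.859, 0.46, 0.202, -0.101]
contact_force: [0.1, 0.3, -0.2]
opening: -0.002
finger_force: 0.0
```

Call:
move_arm([
  {"x": 0.3, "y": 0, "z": 0, "yaw": 0, "fingers": 1},
  {"x": 0.3, "y": 0, "z": 0, "yaw": 0, "fingers": 1},
])

```text
time: 13.35
eef_pos: [0.5827, 0.8513, 0.4546]
tcp_rot: [0.856, 0.458, 0.215, -0.108]
contact_force: [0.3, -0.6, 1.2]
opening: -0.0
finger_force: 0.0
```

Call:
move_arm([
  {"x": 0.3, "y": 0, "z": 0, "yaw": 0, "fingers": 1},
  {"x": 0.3, "y": 0, "z": 0, "yaw": 0, "fingers": 1},
])

```text
time: 13.55
eef_pos: [0.5847, 0.8564, 0.4625]
tcp_rot: [0.852, 0.456, 0.229, -0.115]
contact_force: [0.3, -0.1, -0.1]
opening: 0.001
finger_force: 0.0
```

Call:
move_arm([
  {"x": 0.3, "y": 0, "z": 0, "yaw": 0, "fingers": 1},
  {"x": 0.3, "y": 0, "z": 0, "yaw": 0, "fingers": 1},
])

```text
time: 13.75
eef_pos: [0.5862, 0.8605, 0.4723]
tcp_rot: [0.848, 0.454, 0.243, -0.123]
contact_force: [-0.3, -0.9, -0.1]
opening: 0.001
finger_force: 0.0
```

Call:
move_arm([
  {"x": 0.3, "y": 0, "z": 0, "yaw": 0, "fingers": 1},
  {"x": 0.3, "y": 0, "z": 0, "yaw": 0, "fingers": 1},
])

```text
time: 13.95
eef_pos: [0.5872, 0.8637, 0.4835]
tcp_rot: [0.844, 0.452, 0.256, -0.13]
contact_force: [0.6, -0.5, 0.6]
opening: -0.002
finger_force: 0.0
```

```bash
python3 -c "
from h import *
s,M=st();print(s['qpos'].round(3),M.round(3),np.hypot(*s['eef_pos'][:2]))
print('tool axes in W',(W.T@M).round(3))
go([-.16,.08,.42],[-.099-.643*.06,.08,.0965+.766*.06])"
```

```text
t 13.95 tcp [0.5872 0.8637 0.4835] W [0.5778 0.4489 0.4835] F_W [-0.  -0.7  0.6] open -0.0 yawW -86.19999999999999
[0.864 0.967 0.211 0.054 1.383 1.457] [[ 0.459  0.83   0.315]
 [ 0.698 -0.557  0.451]
 [ 0.55   0.013 -0.835]] 1.044356116871135
tool axes in W [[ 0.833  0.067  0.55 ]
 [ 0.063 -0.998  0.026]
 [ 0.55   0.013 -0.835]]
t 13.95 tcp [0.5872 0.8637 0.4835] W [0.5778 0.4489 0.4835] F_W [-0.  -0.7  0.6] open -0.0 yawW -86.19999999999999
[-0.16, 0.08, 0.42] shift [-0.6726  0.3177 -0.362 ]
[-0.13758, 0.08, 0.14246] shift [-0.8066  0.3156 -0.1179]
```

The tilt is 33° toward the washer's back, which is enough to reach under the lip. I'll fit the arm geometry quickly to check that this tilt is reachable at the button.

```bash
python3 - <<'E'
from h import *
from scipy.optimize import least_squares
D=[([1.155,.2871,1.5781,0,1.2786,-.15],[.17704,.65074,.23006]),([-.11,-.3,2.06,0,1.38,.49],[.4351,.0549,.2847]),
([.825,.912,.445,.001,1.785,1.408],[.5462,.7396,.3632]),([.833,1.083,.21,.003,1.812,1.421],[.5685,.7762,.3356]),
([.822,.785,.707,.003,1.625,1.411],[.5321,.7225,.3284]),([.844,1.082,.211,.015,1.703,1.435],[.5754,.8043,.3392]),
([.856,1.079,.21,.028,1.554,1.448],[.5866,.8407,.3507]),([.859,.982,.21,.04,1.527,1.453],[.5759,.8371,.4521]),([.864,.967,.211,.054,1.383,1.457],[.5872,.8637,.4835])]
Y=lambda a:Rn.from_euler("y",a);Z=lambda a:Rn.from_euler("z",a)
def fk(q,p):
    H,a,L1,L2,L3,lat,off=p
    A=Z(q[0]);B=A*Y(q[1]);C=B*Y(q[2]);F=C*Z(q[3])*Y(q[4])
    return A.apply([a,lat,H])+B.apply([0,0,L1])+C.apply([off,0,L2])+F.apply([0,0,L3]),(F*Z(q[5]))
f=least_squares(lambda p:np.concatenate([fk(q,p)[0]-x for q,x in D]),[.2,0,.42,.4,.3,.1,0])
p=f.x;print("fit",p.round(4),"max err",abs(f.fun).max())
s,M=st();R0=fk(s["qpos"],p)[1];X=R0.as_matrix().T@M;print("tool twist",X.round(2))
lo=[-2.77,-.9,.21,-1.53,.24,-2.84];hi=[2.77,2.22,2.48,4.67,2.81,2.84]
q=s["qpos"]
for w in([.3,.26,.45],[0,.15,.42],[-.16,.08,.42],[-.16,.08,.3],[-.15,.08,.2],[-.1376,.08,.1425],[-.1,.08,.095],[-.095,.08,.088]):
    def c(q):
        P,Rr=fk(q,p);return np.r_[(P-w2(w))*10,(Rn.from_matrix(Rr.as_matrix()@X)*Rn.from_matrix(M).inv()).as_rotvec()]
    g=least_squares(c,np.clip(q,np.array(lo)+1e-3,np.array(hi)-1e-3),bounds=(lo,hi));q=g.x;print(w,q.round(2),"res",np.abs(g.fun).max().round(4))
E
```

```text
fit [ 0.2385 -0.003   0.4443  0.5746  0.2497  0.101   0.0198] max err 0.0013237510681140263
t 13.95 tcp [0.5872 0.8637 0.4835] W [0.5778 0.4489 0.4835] F_W [-0.  -0.7  0.6] open -0.0 yawW -86.19999999999999
tool twist [[ 0. -1.  0.]
 [ 1.  0.  0.]
 [-0.  0.  1.]]
[0.3, 0.26, 0.45] [0.55 0.14 1.43 0.26 1.04 1.06] res 0.0
[0, 0.15, 0.42] [ 0.03 -0.41  1.98  0.49  1.24  0.53] res 0.0
[-0.16, 0.08, 0.42] [-0.45 -0.55  2.07  0.58  1.53  0.14] res 0.0
[-0.16, 0.08, 0.3] [-0.45 -0.52  2.26  0.59  1.35  0.01] res 0.0
[-0.15, 0.08, 0.2] [-0.43 -0.41  2.37  0.64  1.15 -0.1 ] res 0.0
[-0.1376, 0.08, 0.1425] [-0.39 -0.29  2.41  0.69  1.01 -0.17] res 0.0
[-0.1, 0.08, 0.095] [-0.29 -0.14  2.38  0.77  0.85 -0.21] res 0.0
[-0.095, 0.08, 0.088] [-0.28 -0.11  2.38  0.78  0.83 -0.22] res 0.0
```

It is reachable, within all joint ranges. I'll travel at height to a point in front of the button.

Call:
move_arm([
  {"x": -0.034, "y": 0.016, "z": -0.018, "yaw": 0, "fingers": 1},
  {"x": -0.067, "y": 0.032, "z": -0.036, "yaw": 0, "fingers": 1},
  {"x": -0.1, "y": 0.048, "z": -0.054, "yaw": 0, "fingers": 1},
  {"x": -0.134, "y": 0.064, "z": -0.072, "yaw": 0, "fingers": 1},
  {"x": -0.168, "y": 0.08, "z": -0.09, "yaw": 0, "fingers": 1},
])

```text
time: 14.45
eef_pos: [0.547, 0.6588, 0.4676]
tcp_rot: [0.844, 0.452, 0.256, -0.129]
contact_force: [0.3, 0.2, 0.7]
opening: -0.001
finger_force: 0.0
```

Call:
move_arm([
  {"x": -0.034, "y": 0.016, "z": -0.018, "yaw": 0, "fingers": 1},
  {"x": -0.067, "y": 0.032, "z": -0.036, "yaw": 0, "fingers": 1},
  {"x": -0.1, "y": 0.048, "z": -0.054, "yaw": 0, "fingers": 1},
  {"x": -0.134, "y": 0.064, "z": -0.072, "yaw": 0, "fingers": 1},
  {"x": -0.168, "y": 0.08, "z": -0.09, "yaw": 0, "fingers": 1},
])

```text
time: 14.95
eef_pos: [0.5082, 0.4572, 0.4516]
tcp_rot: [0.844, 0.453, 0.256, -0.129]
contact_force: [0.8, -0.2, 0.6]
opening: -0.001
finger_force: 0.0
```

Call:
move_arm([
  {"x": -0.034, "y": 0.016, "z": -0.018, "yaw": 0, "fingers": 1},
  {"x": -0.067, "y": 0.032, "z": -0.036, "yaw": 0, "fingers": 1},
  {"x": -0.1, "y": 0.048, "z": -0.054, "yaw": 0, "fingers": 1},
  {"x": -0.134, "y": 0.064, "z": -0.072, "yaw": 0, "fingers": 1},
  {"x": -0.168, "y": 0.08, "z": -0.09, "yaw": 0, "fingers": 1},
])

```text
time: 15.45
eef_pos: [0.4689, 0.2552, 0.4358]
tcp_rot: [0.844, 0.453, 0.257, -0.129]
contact_force: [1.1, -0.5, 0.3]
opening: 0.001
finger_force: 0.0
```

```bash
python3 -c "
from h import *
s,M=st();print(s['qpos'].round(3))
print('tool axes in W',(W.T@M).round(3))
go([-.16,.08,.42],[-.16,.08,.25],[-.099-.643*.06,.08,.0965+.766*.06])"
```

```text
t 15.45 tcp [0.4689 0.2552 0.4358] W [0.024  0.1704 0.4358] F_W [ 0.3 -1.2  0.3] open 0.0 yawW -86.1
[ 0.106 -0.393  1.938  0.455  1.224  0.617]
tool axes in W [[ 0.833  0.068  0.549]
 [ 0.065 -0.998  0.025]
 [ 0.55   0.015 -0.835]]
t 15.45 tcp [0.4689 0.2552 0.4358] W [0.024  0.1704 0.4358] F_W [ 0.3 -1.2  0.3] open 0.0 yawW -86.1
[-0.16, 0.08, 0.42] shift [-0.1678  0.0775 -0.0902]
[-0.16, 0.08, 0.25] shift [-0.2612  0.075   0.0518]
[-0.13758, 0.08, 0.14246] shift [-0.3017  0.0749  0.154 ]
```

Call:
move_arm([
  {"x": -0.034, "y": 0.016, "z": -0.018, "yaw": 0, "fingers": 1},
  {"x": -0.067, "y": 0.032, "z": -0.036, "yaw": 0, "fingers": 1},
  {"x": -0.1, "y": 0.048, "z": -0.054, "yaw": 0, "fingers": 1},
  {"x": -0.134, "y": 0.064, "z": -0.072, "yaw": 0, "fingers": 1},
  {"x": -0.168, "y": 0.078, "z": -0.09, "yaw": 0, "fingers": 1},
])

```text
time: 15.95
eef_pos: [0.4282, 0.054, 0.4198]
tcp_rot: [0.844, 0.453, 0.256, -0.128]
contact_force: [0.7, -1.0, -0.5]
opening: -0.002
finger_force: 0.0
```

Call:
move_arm([
  {"x": -0.02, "y": 0, "z": 0.03, "yaw": 0, "fingers": 1},
  {"x": -0.039, "y": 0, "z": 0.059, "yaw": 0, "fingers": 1},
  {"x": -0.058, "y": 0, "z": 0.088, "yaw": 0, "fingers": 1},
  {"x": -0.077, "y": 0, "z": 0.117, "yaw": 0, "fingers": 1},
  {"x": -0.093, "y": -0.002, "z": 0.142, "yaw": 0, "fingers": 1},
])

```text
time: 16.45
eef_pos: [0.4289, 0.0552, 0.2481]
tcp_rot: [0.845, 0.452, 0.256, -0.129]
contact_force: [0.5, 0.4, -0.3]
opening: 0.001
finger_force: 0.0
```

```bash
python3 -c "
from h import *
s,M=st();print(s['qpos'].round(3))
print('tool axes in W',(W.T@M).round(3))
n=np.array([-.643,0,.766]);B=np.array([-.100,.08,.0965])
go(list((B+n*.08).round(4)),list((B+n*.03).round(4)),list((B+n*.008).round(4)),list((B-n*.008).round(4)))"
```

```text
t 16.45 tcp [0.4289 0.0552 0.2481] W [-0.1587  0.0797  0.2481] F_W [ 0.7 -0.2 -0.3] open 0.0 yawW -86.19999999999999
[-0.449 -0.481  2.329  0.607  1.25  -0.045]
tool axes in W [[ 0.834  0.066  0.548]
 [ 0.063 -0.998  0.025]
 [ 0.548  0.014 -0.836]]
t 16.45 tcp [0.4289 0.0552 0.2481] W [-0.1587  0.0797  0.2481] F_W [ 0.7 -0.2 -0.3] open 0.0 yawW -86.19999999999999
[np.float64(-0.1514), np.float64(0.08), np.float64(0.1578)] shift [-0.0434 -0.001   0.0795]
[np.float64(-0.1193), np.float64(0.08), np.float64(0.1195)] shift [-0.0376  0.0005  0.1291]
[np.float64(-0.1051), np.float64(0.08), np.float64(0.1026)] shift [-0.035   0.0012  0.151 ]
[np.float64(-0.0949), np.float64(0.08), np.float64(0.0904)] shift [-0.0332  0.0017  0.1668]
```

Call:
move_arm([
  {"x": -0.015, "y": 0, "z": 0.027, "yaw": 0, "fingers": 1},
  {"x": -0.03, "y": 0, "z": 0.054, "yaw": 0, "fingers": 1},
  {"x": -0.043, "y": 0, "z": 0.08, "yaw": 0, "fingers": 1},
  {"x": -0.04, "y": 0, "z": 0.105, "yaw": 0, "fingers": 1},
  {"x": -0.038, "y": 0, "z": 0.129, "yaw": 0, "fingers": 1},
])

```text
time: 16.95
eef_pos: [0.4528, 0.0869, 0.1202]
tcp_rot: [0.845, 0.452, 0.256, -0.128]
contact_force: [0.1, 0.0, -0.6]
opening: -0.002
finger_force: 0.0
```

```bash
python3 -c "
from h import *
s,M=st()
n=np.array([-.643,0,.766]);B=np.array([-.100,.08,.0965])
go(list((B+n*.008).round(4)),list((B-n*.008).round(4)))
S=ctrl.read_camera('side')
x0,y0=[int(v) for v in proj('side',s['eef_pos'])]
print('tip px in crop',(proj('side',s['eef_pos'])-[240,110])*5)
cv2.imwrite('pics/a5.png',cv2.resize(S[110:225,240:370],None,fx=5,fy=5,interpolation=2)[:,:,::-1])"
```

```text
t 16.95 tcp [0.4528 0.0869 0.1202] W [-0.1191  0.0802  0.1202] F_W [ 0.1 -0.  -0.6] open -0.0 yawW -86.19999999999999
t 16.95 tcp [0.4528 0.0869 0.1202] W [-0.1191  0.0802  0.1202] F_W [ 0.1 -0.  -0.6] open -0.0 yawW -86.19999999999999
[np.float64(-0.1051), np.float64(0.08), np.float64(0.1026)] shift [0.002  0.0009 0.0224]
[np.float64(-0.0949), np.float64(0.08), np.float64(0.0904)] shift [0.0038 0.0014 0.0382]
tip px in crop [238.33085127 412.63416022]
```

View pics/a5.png

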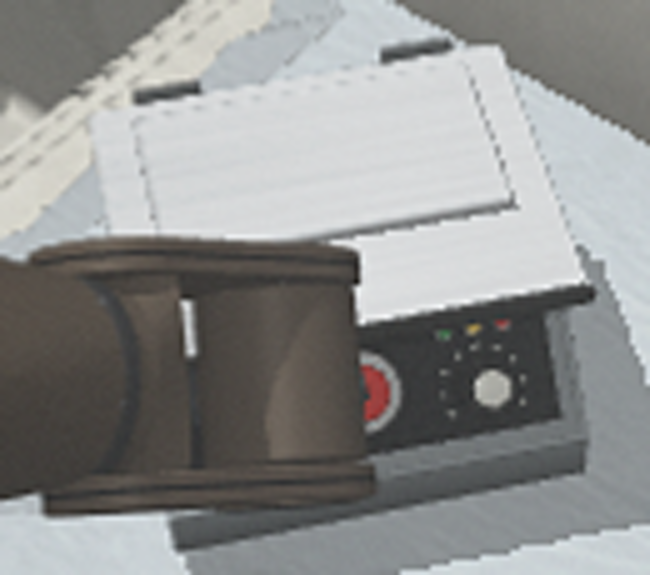

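The lid is still closed, with its bead from about (360,330) to (595,293). The wrist hides the green button, so I'll press by force reading.

Call:
move_arm([
  {"x": 0.001, "y": 0, "z": 0.01, "yaw": 0, "fingers": 1},
  {"x": 0.002, "y": 0, "z": 0.018, "yaw": 0, "fingers": 1},
  {"x": 0.002, "y": 0.001, "z": 0.024, "yaw": 0, "fingers": 1},
  {"x": 0.002, "y": 0.001, "z": 0.026, "yaw": 0, "fingers": 1},
  {"x": 0.002, "y": 0.001, "z": 0.028, "yaw": 0, "fingers": 1},
])

```text
time: 17.5
eef_pos: [0.4637, 0.1001, 0.0993]
tcp_rot: [0.844, 0.453, 0.256, -0.129]
contact_force: [-1.0, -0.3, 4.1]
opening: -0.001
finger_force: 1.8
```

```bash
python3 -c "
from h import *
s,M=st();print((M.T@s['contact_force']).round(1))"
```

```text
t 17.5 tcp [0.4637 0.1001 0.0993] W [-0.1019  0.0796  0.0993] F_W [-0.8  0.7  4.1] open -0.0 yawW -86.19999999999999
[ 1.6 -0.7 -3.9]
```

Call:
move_arm([
  {"x": 0, "y": 0, "z": 0.002, "yaw": 0, "fingers": 1},
  {"x": 0, "y": 0, "z": 0.003, "yaw": 0, "fingers": 1},
  {"x": 0.001, "y": 0, "z": 0.005, "yaw": 0, "fingers": 1},
  {"x": 0.001, "y": 0, "z": 0.006, "yaw": 0, "fingers": 1},
])

```text
time: 17.9
eef_pos: [0.4657, 0.102, 0.0965]
tcp_rot: [0.843, 0.456, 0.255, -0.128]
contact_force: [-28.8, -21.8, 34.1]
opening: -0.005
finger_force: 24.3
```

Call:
move_arm([
  {"x": 0, "y": 0, "z": 0.001, "yaw": 0, "fingers": 1},
  {"x": 0, "y": 0, "z": 0.002, "yaw": 0, "fingers": 1},
])

```text
time: 18.1
eef_pos: [0.4661, 0.1023, 0.0962]
tcp_rot: [0.842, 0.457, 0.254, -0.128]
contact_force: [-42.6, -31.5, 50.3]
opening: -0.004
finger_force: 35.5
```

```bash
python3 -c "
from h import *
s,M=st();print((M.T@s['contact_force']).round(1))"
```

```text
t 18.1 tcp [0.4661 0.1023 0.0962] W [-0.0987  0.0791  0.0962] F_W [-51.   14.4  50.3] open -0.0 yawW -85.6
[-14.1 -17.5 -69.5]
```

Call:
move_arm([
  {"x": 0, "y": 0, "z": -0.002, "yaw": 0, "fingers": 1},
  {"x": 0, "y": 0, "z": -0.003, "yaw": 0, "fingers": 1},
])

```text
time: 18.3
eef_pos: [0.4652, 0.1017, 0.0969]
tcp_rot: [0.844, 0.454, 0.255, -0.128]
contact_force: [-14.0, -9.9, 16.6]
opening: -0.001
finger_force: 11.2
```

Call:
move_arm([
  {"x": 0, "y": 0, "z": -0.0015, "yaw": 0, "fingers": 1},
  {"x": 0, "y": 0, "z": -0.0015, "yaw": 0, "fingers": 1},
])

```text
time: 18.5
eef_pos: [0.465, 0.1016, 0.0971]
tcp_rot: [0.844, 0.453, 0.256, -0.128]
contact_force: [-6.6, -5.6, 9.6]
opening: -0.001
finger_force: 6.4
```

Call:
move_arm([
  {"x": 0, "y": 0, "z": -0.0015, "yaw": 0, "fingers": 1},
  {"x": 0, "y": 0, "z": -0.0015, "yaw": 0, "fingers": 1},
])

```text
time: 18.7
eef_pos: [0.4645, 0.1012, 0.0978]
tcp_rot: [0.845, 0.453, 0.256, -0.128]
contact_force: [-1.3, -2.3, 4.3]
opening: 0.003
finger_force: 2.3
```

Call:
move_arm([
  {"x": 0, "y": 0, "z": -0.0015, "yaw": 0, "fingers": 1},
  {"x": 0, "y": 0, "z": -0.0015, "yaw": 0, "fingers": 1},
])

```text
time: 18.9
eef_pos: [0.464, 0.1007, 0.0987]
tcp_rot: [0.845, 0.452, 0.256, -0.128]
contact_force: [-0.4, -2.1, 3.4]
opening: -0.006
finger_force: 2.0
```

Call:
move_arm([
  {"x": 0, "y": 0, "z": -0.0015, "yaw": 0, "fingers": 1},
  {"x": 0, "y": 0, "z": -0.0015, "yaw": 0, "fingers": 1},
])

```text
time: 19.1
eef_pos: [0.4634, 0.1001, 0.0998]
tcp_rot: [0.845, 0.452, 0.256, -0.129]
contact_force: [0.1, -2.5, 2.4]
opening: 0.0
finger_force: 1.6
```

Call:
move_arm([
  {"x": 0, "y": 0, "z": -0.0015, "yaw": 0, "fingers": 1},
  {"x": 0, "y": 0, "z": -0.0015, "yaw": 0, "fingers": 1},
])

```text
time: 19.3
eef_pos: [0.4626, 0.0997, 0.1009]
tcp_rot: [0.845, 0.453, 0.255, -0.129]
contact_force: [0.7, -2.8, 1.3]
opening: -0.004
finger_force: 1.3
```

Call:
move_arm([
  {"x": 0, "y": 0, "z": -0.0015, "yaw": 0, "fingers": 1},
  {"x": 0, "y": 0, "z": -0.0015, "yaw": 0, "fingers": 1},
])

```text
time: 19.5
eef_pos: [0.4618, 0.0993, 0.1021]
tcp_rot: [0.845, 0.453, 0.255, -0.13]
contact_force: [-0.1, -1.9, 1.5]
opening: -0.003
finger_force: 1.0
```

Call:
move_arm([
  {"x": 0, "y": 0, "z": -0.0015, "yaw": 0, "fingers": 1},
  {"x": 0, "y": 0, "z": -0.0015, "yaw": 0, "fingers": 1},
])

```text
time: 19.7
eef_pos: [0.4611, 0.0989, 0.1032]
tcp_rot: [0.844, 0.453, 0.255, -0.13]
contact_force: [-0.2, -0.2, 0.3]
opening: 0.001
finger_force: 0.2
```

Call:
move_arm([
  {"x": 0, "y": 0, "z": -0.0015, "yaw": 0, "fingers": 1},
  {"x": 0, "y": 0, "z": -0.0015, "yaw": 0, "fingers": 1},
])

```text
time: 19.9
eef_pos: [0.4608, 0.098, 0.1046]
tcp_rot: [0.844, 0.453, 0.255, -0.13]
contact_force: [0.2, 0.5, -0.6]
opening: -0.001
finger_force: 0.0
```

Backing off, the force fell smoothly from about 5 N to zero over about 7 mm above a hard stop. That matches the full travel of the button and its spring-back. Next I retreat and check.

Call:
move_arm([
  {"x": 0, "y": 0, "z": -0.03, "yaw": 0, "fingers": 1},
  {"x": -0.005, "y": 0, "z": -0.07, "yaw": 0, "fingers": 1},
  {"x": -0.005, "y": 0, "z": -0.11, "yaw": 0, "fingers": 1},
  {"x": 0.015, "y": 0, "z": -0.15, "yaw": 0, "fingers": 1},
  {"x": 0.035, "y": 0, "z": -0.19, "yaw": 0, "fingers": 1},
])

```text
time: 20.4
eef_pos: [0.4166, 0.0366, 0.2838]
tcp_rot: [0.845, 0.452, 0.255, -0.13]
contact_force: [1.9, -0.5, -0.0]
opening: 0.004
finger_force: 0.0
```

Call:
move_arm([
  {"x": 0.02, "y": -0.03, "z": -0.03, "yaw": 0, "fingers": 1},
  {"x": 0.04, "y": -0.065, "z": -0.06, "yaw": 0, "fingers": 1},
  {"x": 0.06, "y": -0.1, "z": -0.09, "yaw": 0, "fingers": 1},
  {"x": 0.07, "y": -0.14, "z": -0.1, "yaw": 0, "fingers": 1},
  {"x": 0.07, "y": -0.18, "z": -0.1, "yaw": 0, "fingers": 1},
])

```text
time: 20.9
eef_pos: [0.3105, 0.1452, 0.4104]
tcp_rot: [0.846, 0.455, 0.245, -0.133]
contact_force: [-0.3, -0.5, -0.3]
opening: 0.002
finger_force: 0.0
```

```bash
python3 -c "
from h import *
st()
S=ctrl.read_camera('side');T=ctrl.read_camera('top')
for p in([-.107,.132,.155],[-.107,-.132,.155]): print(proj('side',w2(p)),proj('top',w2(p)))
cv2.imwrite('pics/f.png',np.hstack([cv2.resize(S[80:280,180:480],(450,300)),cv2.resize(T[70:290,190:480],(350,266)).repeat(1,0)[:300] if 0 else cv2.copyMakeBorder(cv2.resize(T[70:290,190:480],(350,266)),0,34,0,0,0)])[:,:,::-1])"
```

```text
t 20.9 tcp [0.3105 0.1452 0.4104] W [-0.1598  0.2285  0.4104] F_W [-0.6 -0.1 -0.3] open 0.0 yawW -85.69999999999999
[267.82455478 185.29615771] [280.59607642 228.35714934]
[358.58419545 168.16470557] [338.65405376 150.57939833]
```

View pics/f.png

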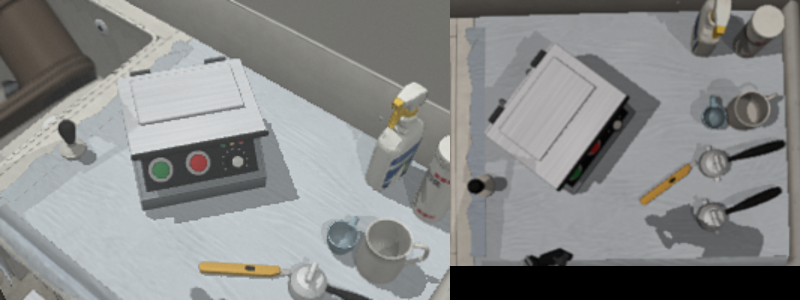

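The lid is closed: its bead runs from about (131,157) to (268,133) in the side half, as predicted. Both buttons are out, everything else is in place and the arm is clear. I'm handing in.

```bash
python3 -c "
from plant import ctrl
print(ctrl.sign_off())"
```

```text
the job is handed in; nothing more can be done
None
```

The lid was eased fully closed, then the green button was pressed all the way in and sprang back; the red button and the other things were not touched, and the job was handed in at about 21 s.

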